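Counter-hold the hidden bolt of a desk magnifier

TASK

The magnifier on the painting desk has sagged because its pivot nut is loose. Reach down from above into the narrow gap behind the stand's front plate, grip the hidden hexagon bolt head there, turn it back until the lens arm is level, and finish still holding the bolt head so that it cannot turn and the arm stays level, ready for someone to tighten the nut in front. Work by the bolt head only: keep off the lens and its arm, and leave the pots, figures and other things on the desk where they are.

Things in the scene. Friction and masses are not known exactly. Their poses are not given: they have to be found in the camera images.
- bracket: fixed steel stand. Origin: centre of the underside of its base (130 x 110 x 12 mm); z up, x from front to rear plate, y to the side where the lens arm sticks out. Two upright plates 70 mm wide (y), 6 mm thick: front plate x -29 to -23 mm, top at z 165; rear plate x 23 to 29 mm, top at z 148. The 46 mm gap between, open at top and sides, holds the bolt head
- bolt_head: steel hexagon bolt head, 22 mm across flats, 25 across corners, 14 thick, midway in the stand's 46 mm gap, axis level, 145 mm above the desk. Origin: its centre. x along the bolt, front to rear plate; y normal to one pair of flats and along the lens arm (other flats every 60 degrees). Collar 16 mm across joins it to the front plate. Turns as one piece with the arm
- pivot (a joint): sag of arm and bolt about the bolt axis, rad: 0 = level, positive = lens end low; starts 0.32 to 0.52, stops at -0.4 and 0.56. Lowering the sag turns the bolt right-handed about the bracket's +x. Friction and a weak spring let it rest where it starts, but let go at level it sags over 0.15 again; turning or holding it takes up to 0.08 N m
- lens_arm: magnifier arm before the front plate: aluminium bar 8 mm thick, 14 high, with a flat round lens in a black ring 74 mm across, 8 thick, centred 165 mm from the bolt axis. Origin: on the bolt axis at the centre of the bolt head; y along the arm to the lens. Bar's mid-plane at x -35 mm, nut's front -49, bolt's end -56. Not to be touched
- figure_a: loose grey plastic game figure, 32 mm tall, on a black round base 28 mm across; origin under the base. Bystander: leave alone; it stands under the lens
- figure_b: loose grey plastic game figure, 32 mm tall, on a black round base 28 mm across; origin under the base. Bystander: leave alone
- pot_a: loose small capped paint pot, 32 mm across, 45 mm tall; origin under it. Bystander: leave alone; behind the stand
- pot_b: loose small capped paint pot, 32 mm across, 45 mm tall; origin under it. Bystander: leave alone; beside the stand
- pot_c: loose small capped paint pot, 32 mm across, 45 mm tall; origin under it. Bystander: leave alone
- rinse_cup: loose black plastic cup, 72 mm across at the rim, 90 mm tall; origin under it. Bystander: leave alone
- brush: loose brush 170 mm long lying on the desk; x along it. Bystander: leave alone

How it is judged (in metres and radians):
At the end, for the whole second after the job is handed in: The fingers hold the bolt head (more than 3 N, the grasp point within 30 mm of the head's centre), the lens arm is level within 0.12 rad (7 degrees) and still, nothing touches the lens arm, and no bystander has moved 30 mm (value of joint pivot between -0.12 and 0.12 rad and velocity of joint pivot between -0.05 and 0.05 rad/s and contact force between the fingers and bolt_head above 3 N and distance between the grasp point and bolt_head below 0.03 m and contact force between lens_arm and anything else below 0.3 N and distance of each of figure_a, figure_b, pot_a, pot_b, pot_c, rinse_cup, brush from where it was at the start of the episode below 0.03 m); the arm keeps its last pose, push and grip.
It fails at once if the lens or its arm is pushed (over 2 N) (contact force between lens_arm and anything else above 2 N).
It fails at once if a bystander is moved 30 mm (distance of any of figure_a, figure_b, pot_a, pot_b, pot_c, rinse_cup, brush from where it was at the start of the episode above 0.03 m).
It also fails if it takes over 32 s, if anything falls off the work surface, if the arm or the gripper's body presses on something with over 40 N, if the wrist force passes 120 N, or if a joint passes its speed limit or range.

ROBOT

A 6-joint arm with a two-finger parallel gripper is mounted at the origin on the work surface. World frame = base frame: x ahead of the robot, y to its left, z up, the work surface at z = 0. Lengths are in mm, angles in rad, forces in N, time in s.
With the tool pointing down it reaches from about 375 to 975 mm from the base axis. Payload 3.8 kg.
Tool frame: the origin (TCP) lies midway between the tips of the shut fingers; the grasp point (between the pads) lies 19 mm behind it; z points along the fingers, y is the line along which they close (so a half turn about z gives the same grasp; the last joint's range is limited). The gripper opens to 88 mm and grips with 3 to 60 N. Pads are 18 mm wide; open, the fingers measure 123 mm over their backs; the gripper's body (75 mm by 187 mm) begins 45 mm behind the grasp point.
Start: joints at [1.285, 0.264, 1.604, -0, 1.274, -0.037], TCP at [166.211, 654.211, 238.706] pointing down, gripper open.
Joint ranges: [-2.63, 2.63], [-0.94, 2.18], [0.31, 2.57], [-1.31, 4.45], [0, 2.66], [-2.55, 2.55]. Speed limits (rad/s): [2.57, 2.57, 3.14, 3.14, 3.14, 3.14].

INTERFACE

Orientations are given as a unit quaternion [x, y, z, w].
In Python, from plant import sensors, optics, ctrl gives the robot as it stands.
- The arm moves only by the tool move_arm, never from a script. Its argument "increments" is text: rows parted by semicolons, each of 7 numbers parted by spaces: the turn, a rotation vector about the tool's x, y, z in a scale on which 1.0 is 2 rad, then the shift along the tool's x, y, z in fractions of the full range, 1 being 20 cm, then the finger opening in cm, from 0 to 8.81. In form: wx wy wz dx dy dz claw; .... A call has 1 to 5 rows; each row is the pose to reach, as a shift and turn from the pose commanded when the call began, along the tool's axes at that moment; what a row does not reach only later rows make up. A row lasts 1/12 s, in which the tool goes at most 41.7 mm and 7.16 degrees, less where a joint would pass 70% of its speed; a pose out of reach is approached as far as the arm can. No shift or turn number may pass 1 either way. A call with a gripper value outside its range is refused whole. The fingers move at their own pace and stop on an object; "grip_force" is the grip in N (left out, the last holds). Time passes only in rows, so rows that repeat a pose let the fingers close. It gives the time, the measured TCP pose, the force, the opening and the grip force at its end, in the units of the state.
- sensors.sense(): the state, without advancing time (a new reading comes with each control period).
- optics.capture(name): name is "side" or "top"; returns (picture, depth): 420x560x3 uint8, blue, green, red; 420x560 float32, mm along the optical axis (not along the pixel's ray), 0 where there is no reading.
- optics.camera_info(name): a dict with "camera_matrix" (3x3 intrinsics, pixels), "dist_coeffs" ([k1, k2, p1, p2, k3] as OpenCV has them; the pictures are not rectified), "xyz" and "rotation" of the camera in the world. Camera axes: x right, y down, z forward; pixel columns grow to the right and rows downward; lengths in mm; the calibration is good to about 2 mm. A picture is of the moment at which its call begins. camera_info takes no time and is no camera call.
- ctrl.finish_job(): hands the job in; it is judged then, once.
The state is a dict: "t": time; "joints": joint angles; "joint_vel": joint speeds; "effort": joint torques, N m; "tool_pos": TCP position; "orientation": TCP orientation; "ft_force": force on the tool from outside, world axes, zero at the start; "moment": the same for the moment, N m; "opening": opening from 0.0 (shut) to 1.0 (fully open); "finger_force": force on a finger pad.
Only numpy, scipy, OpenCV 4.12 (cv2) and the standard library are available. Lean on these libraries where they do the work, as an engineer would, in place of code of your own. Each camera call takes 0.05 s, during which the arm holds its last target. There are 200 camera calls.

## Working session

There is one attempt and no reset: what is moved stays moved. The work goes in short steps, Python scripts to look and compute and a tool call to move; the robot and the scene stay as the last step left them, time stands still between calls to the robot, and variables do not carry over. Pictures are saved under pics/ and viewed, at most 10 in all, crops included, and the job is handed in when it is done.

Besides the shell and the picture viewer there is one more tool, called after "Call:" as name(argument=value, ...) on one line, values as JSON. move_arm: Moves the arm, as the interface text tells. Its arguments: {"type":"object","properties":{"increments":{"type":"string"},"grip_force":{"type":"number"}},"required":["increments"]}

```bash
mkdir -p pics
cat > h.py <<'E'
import numpy as np,cv2
from plant import sensors,optics,ctrl
def cam(n):
    i=optics.camera_info(n); return np.array(i["camera_matrix"]),np.array(i["dist_coeffs"]),np.array(i["xyz"]),np.array(i["rotation"])
def pts(n,uv,d):
    K,D,t,R=cam(n); uv=np.asarray(uv,float).reshape(-1,1,2)
    p=cv2.undistortPoints(uv,K,D).reshape(-1,2); d=np.asarray(d,float).reshape(-1,1)
    return (np.c_[p,np.ones(len(p))]*d)@R.T+t
def cloud(n,depth):
    v,u=np.mgrid[0:420,0:560]; P=pts(n,np.c_[u.ravel(),v.ravel()],depth.ravel()).reshape(420,560,3); P[depth==0]=np.nan; return P
E
python3 - <<'E'
from h import *
for n in("side","top"):
    im,d=optics.capture(n); cv2.imwrite(f"pics/{n}0.png",im); np.save(f"{n}0.npy",d)
    K,D,t,R=cam(n); print(n,K.round(1).tolist(),D,t,R.round(3).tolist())
print(sensors.sense())
E
```

```text
side [[393.4, 0.0, 283.6], [0.0, 393.4, 204.6], [0.0, 0.0, 1.0]] [-0.07619529  0.          0.          0.          0.        ] [  75.97608143 -381.58690318  620.84810865] [0.841, -0.327, 0.162, -0.399]
top [[519.9, 0.0, 272.9], [0.0, 519.9, 205.9], [0.0, 0.0, 1.0]] [-0.14437985  0.          0.          0.          0.        ] [ 287.99777837   37.31147246 1231.00852213] [0.71, -0.698, 0.066, -0.068]
{'t': 0.1, 'joints': array([ 1.28505967e+00,  2.64658058e-01,  1.60519433e+00, -3.09609629e-05,
        1.27372763e+00, -3.69217204e-02]), 'joint_vel': array([-0.00068068, -0.00162923, -0.00283175,  0.00038908, -0.00079202,
       -0.00128401]), 'effort': array([ 2.54654742e-04, -5.03624010e+01, -3.58072901e+01,  7.31065543e-02,
        2.33976217e-02, -4.55648455e-05]), 'tool_pos': array([166.07017938, 653.60053593, 237.5491189 ]), 'orientation': array([ 1.24082232e-01,  9.92271441e-01, -9.83152101e-04, -1.45009084e-04]), 'ft_force': array([-0.09756309,  0.05683648,  0.14843386]), 'moment': array([ 0.0138625 , -0.00586981, -0.02181812]), 'finger_force': 0.0, 'opening': 0.9968650603451242}
```

```bash
sed -i 's/np.array(i\["rotation"\])/Rotation.from_quat(i["rotation"]).as_matrix()/; 1a from scipy.spatial.transform import Rotation' h.py
python3 - <<'E'
from h import *
for n in("side","top"): print(n, cam(n)[3].round(2).tolist())
P=cloud("top",np.load("top0.npy")); print(np.nanmedian(P[...,2]))
Q=cloud("side",np.load("side0.npy")); print(np.nanmedian(Q[...,2]))
E
```

```text
side [[0.73, -0.42, 0.53], [-0.68, -0.47, 0.56], [0.01, -0.78, -0.63]]
top [[0.02, -0.98, 0.19], [-1.0, -0.02, 0.0], [-0.0, -0.19, -0.98]]
0.30144180697971024
1.8786393977734406
```

View pics/top0.png

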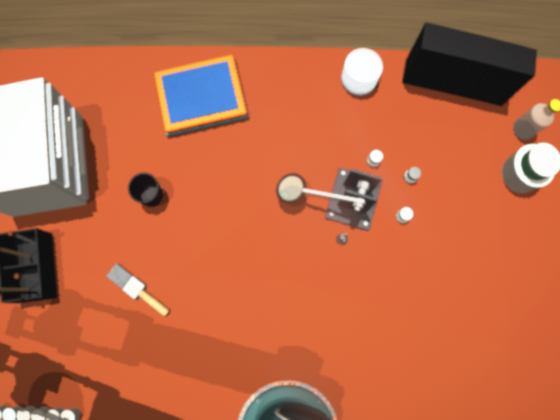

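View pics/side0.png

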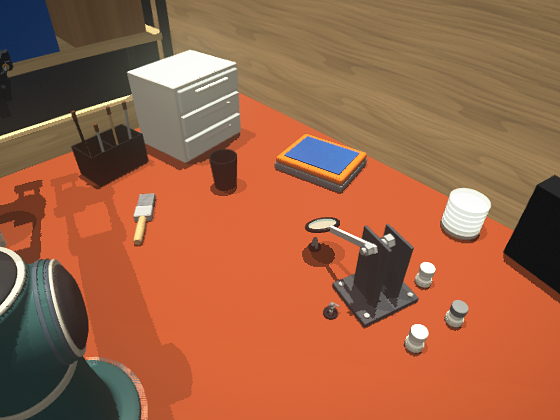

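Run:
```python
from h import *
a=cv2.imread("pics/top0.png")[155:245,270:400]; b=cv2.imread("pics/side0.png")[200:330,300:450]
c=np.zeros((540,800,3),np.uint8); a=cv2.resize(a,None,fx=3,fy=3,interpolation=2);b=cv2.resize(b,None,fx=2.6,fy=2.6,interpolation=2)
c[:a.shape[0],:a.shape[1]]=a; c[:b.shape[0],400:400+b.shape[1]]=b[:,:400]; cv2.imwrite("pics/crop.png",c)
for n in("top","side"):
    P=cloud(n,np.load(n+"0.npy")); p=P.reshape(-1,3)
    for nm,lo,hi in(("front top",158,175),("rear top/..",140,156),("base",8,18)):
        m=(p[:,2]>lo)&(p[:,2]<hi)&(p[:,0]>380)&(p[:,0]<620)&(p[:,1]>-260)&(p[:,1]<30)
        q=p[m]; print(n,nm,len(q),q.mean(0).round(1)); 
        if len(q)>2 and len(q)<60: print(q.round(0).astype(int).tolist())
        elif len(q): print(cv2.minAreaRect(q[:,:2].astype(np.float32)))
```

```text
top front top 123 [ 520.5 -144.9  163.8]
((520.1050415039062, -144.11761474609375), (59.84113311767578, 41.84718704223633), 40.919803619384766)
top rear top/.. 409 [ 534.2 -145.9  148.6]
((531.7340698242188, -147.63470458984375), (70.7666244506836, 84.47884368896484), 73.67326354980469)
top base 1210 [ 526.6 -142.6   12.4]
((537.6358642578125, -133.01231384277344), (269.0475158691406, 199.7115020751953), 71.82532501220703)
side front top 186 [ 518.  -144.5  163.3]
((519.4862060546875, -143.59515380859375), (69.66932678222656, 8.07235336303711), 72.75147247314453)
side rear top/.. 664 [ 530.7 -149.5  148.5]
((531.32763671875, -147.03338623046875), (69.99246978759766, 85.74177551269531), 74.42813110351562)
side base 1862 [ 522.  -161.4   12.6]
((513.231689453125, -120.69969177246094), (144.37918090820312, 254.52932739257812), 16.208274841308594)
```

View pics/crop.png

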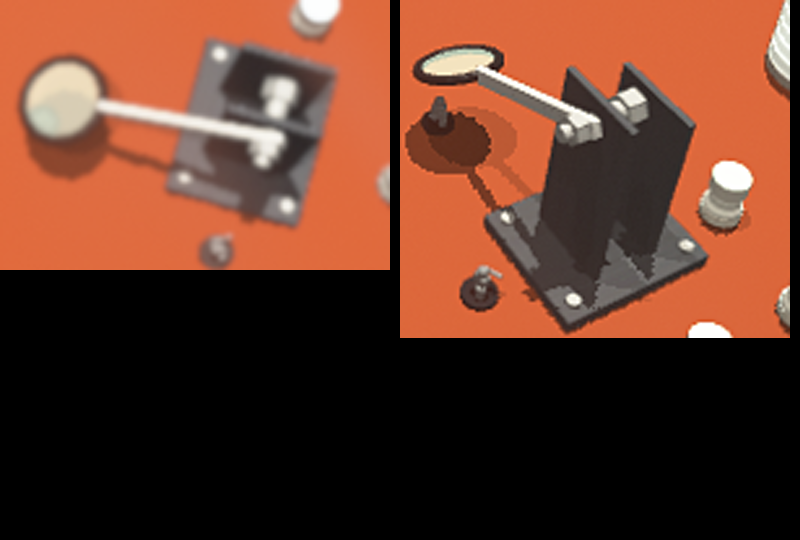

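Run:
```python
from h import *
for n in("top","side"):
    im=cv2.imread(f"pics/{n}0.png").reshape(-1,3).astype(int); p=cloud(n,np.load(n+"0.npy")).reshape(-1,3)
    dark=im.max(1)<110; br=im.min(1)>120
    roi=(p[:,0]>430)&(p[:,0]<640)&(p[:,1]>-250)&(p[:,1]<60)
    for nm,m in(("front",dark&roi&(p[:,2]>161)&(p[:,2]<170)&(p[:,0]<545)),("rear",dark&roi&(p[:,2]>144)&(p[:,2]<152)&(p[:,0]>555))):
        q=p[m][:,:2].astype(np.float32); print(n,nm,len(q),cv2.minAreaRect(q),q.mean(0))
    th=np.radians(-16.8); ex=np.array([np.cos(th),np.sin(th)]);ey=np.array([-ex[1],ex[0]])
    d=p[:,:2]-[544.4,-151.1]; L=np.c_[d@ex,d@ey,p[:,2]]
    m=br&roi&(abs(L[:,0])<23)&(abs(L[:,1])<30)&(L[:,2]>110)
    print(n,"head",m.sum(),L[m].min(0),L[m].max(0),np.median(L[m],0)); print("dzhist",np.histogram(L[m][:,2],8))
    m=roi&(L[:,0]<-25)&(L[:,0]>-45)&(L[:,1]>30)&(L[:,1]<128)&(L[:,2]>30)&br
    q=L[m]; f=np.polyfit(q[:,1],q[:,2],1); print("arm",len(q),np.degrees(np.arctan(f)) [0],f, np.polyfit(q[:,1],q[:,0],1))
    for nm,lo,hi in (("pot/other z>30",30,100),):
        m=(abs(L[:,0])<150)&(abs(L[:,1])<200)&(L[:,2]>lo)&(L[:,2]<hi)&br
```

```text
top front 43 ((520.87451171875, -141.10647583007812), (63.889984130859375, 7.766424655914307), 74.38744354248047) [ 519.3037 -144.7354]
top rear 28 ((567.2064208984375, -156.0302734375), (63.89955139160156, 2.8129796981811523), 74.42164611816406) [ 567.9022  -152.25943]
top head 114 [-22.96895385 -27.37810948 110.10638106] [ 21.75076183  11.94799624 165.02687825] [ -4.95812353   0.70193622 153.53669738]
dzhist (array([ 1,  0,  0,  0,  0, 28, 75, 10]), array([110.10638106, 116.97144321, 123.83650535, 130.7015675 ,
       137.56662965, 144.4316918 , 151.29675395, 158.1618161 ,
       165.02687825]))
arm 217 -24.304574845037518 [ -0.45161344 150.54956665] [-1.48394299e-02 -3.52940612e+01]
side front 78 ((519.4917602539062, -143.57728576660156), (69.51286315917969, 8.07235336303711), 72.75147247314453) [ 516.18884 -147.31213]
side rear 84 ((566.9501953125, -157.1331787109375), (69.5286636352539, 5.597428798675537), 76.84105682373047) [ 565.92017 -160.52206]
side head 97 [-22.98871797 -11.89426687 132.02491643] [ 22.93490841  26.29460039 164.44111765] [ -1.50753688  -3.05431683 153.96877957]
dzhist (array([ 1,  3,  0, 13, 21, 41, 17,  1]), array([132.02491643, 136.07694159, 140.12896674, 144.18099189,
       148.23301704, 152.2850422 , 156.33706735, 160.3890925 ,
       164.44111765]))
arm 92 -24.31507715902933 [ -0.45183414 153.24988969] [-1.58845042e-02 -3.60663622e+01]
```

Units first: shifts go in shares of 20 cm and turns go in shares of 2 rad. So -14.7 cm / 20 = -0.735, -2.94 cm / 20 = -0.147.

Call:
move_arm(increments="0 0 0 -0.1205 -0.147 -0.05 6; 0 0 0 -0.241 -0.294 -0.1 6; 0 0 0 -0.3615 -0.441 -0.15 6; 0 0 0 -0.482 -0.588 -0.2 6; 0 0 0 -0.6025 -0.735 -0.25 6", grip_force=30)

```text
t: 0.52
tool_pos: [246.9, 480.2, 288.3]
orientation: [0.124, 0.992, -0.001, -0.0]
ft_force: [-0.4, 0.0, 0.2]
opening: 0.685
finger_force: 0.0
```

Scaled: -15.45 cm / 20 = -0.7725, -12.7 cm / 20 = -0.635.

Call:
move_arm(increments="0 0 0 -0.127 -0.1545 0 6; 0 0 0 -0.254 -0.309 0 6; 0 0 0 -0.381 -0.4635 0 6; 0 0 0 -0.508 -0.618 0 6; 0 0 0 -0.635 -0.7725 0 6")

```text
t: 0.93
tool_pos: [331.9, 299.1, 288.4]
orientation: [0.124, 0.992, -0.0, -0.0]
ft_force: [0.2, -0.9, 0.1]
opening: 0.68
finger_force: 0.0
```

Scaled: -15.45 cm / 20 = -0.7725, -12.7 cm / 20 = -0.635.

Call:
move_arm(increments="0 0 0 -0.127 -0.1545 0 6; 0 0 0 -0.254 -0.309 0 6; 0 0 0 -0.381 -0.4635 0 6; 0 0 0 -0.508 -0.618 0 6; 0 0 0 -0.635 -0.7725 0 6")

```text
t: 1.35
tool_pos: [416.9, 118.1, 288.6]
orientation: [0.124, 0.992, 0.0, 0.0]
ft_force: [1.7, 0.3, 0.6]
opening: 0.681
finger_force: 0.0
```

```bash
cat >> h.py <<'E'
def target(back,sag=0.424,yaw=-16.,head=(543.7,-150.3,145.)):
    R=Rotation.from_euler('z',yaw,degrees=True)*Rotation.from_rotvec([-sag,0,0])*Rotation.from_matrix(np.diag([-1.,1,-1]))
    return R, np.array(head)+R.apply([0,0,19-back])
def delta(R,p):
    s=sensors.sense(); R0=Rotation.from_quat(s["orientation"])
    print("rot deg",(R0.inv()*R).as_rotvec(degrees=True).round(2),"cm",(R0.inv().apply(p-s["tool_pos"])/10).round(2),s["tool_pos"].round(1),s["t"])
E
python3 -c "
from h import *
delta(*target(80))"
```

```text
rot deg [24.3   0.38  1.72] cm [-18.97 -20.39   8.79] [416.9 118.1 288.6] 1.35
```

Scaled: -13.5 cm / 20 = -0.675, -2.7 cm / 20 = -0.135, 24.3 degrees / 114.5916 = 0.2121.

Call:
move_arm(increments="0.0436 0.0009 0.0035 -0.125 -0.135 0 6; 0.0873 0.0017 0.007 -0.25 -0.27 0 6; 0.1309 0.0026 0.0105 -0.375 -0.405 0 6; 0.1745 0.0035 0.0131 -0.5 -0.54 0 6; 0.2121 0.0035 0.0148 -0.625 -0.675 0 6")

```text
t: 1.77
tool_pos: [505.6, -43.1, 288.7]
orientation: [0.136, 0.968, -0.21, -0.03]
ft_force: [-0.5, -0.1, 0.3]
opening: 0.679
finger_force: 0.0
```

```bash
python3 -c "
from h import *
delta(*target(80))"
```

```text
rot deg [-0.23 -0.04  0.01] cm [-6.62 -2.48 10.81] [505.6 -43.1 288.7] 1.7667
```

Call:
move_arm(increments="0 0 0 -0.15 -0.06 0.075 6; 0 0 0 -0.3 -0.12 0.2 6; 0 0 0 -0.331 -0.124 0.35 6; 0 0 0 -0.331 -0.124 0.52 6; 0 0 0 -0.331 -0.124 0.54 6")

```text
t: 2.18
tool_pos: [545.7, -125.8, 194.0]
orientation: [0.136, 0.968, -0.209, -0.035]
ft_force: [-2.2, 0.2, -0.8]
opening: 0.677
finger_force: 0.0
```

Run:
```python
from h import *
c=[]
for n in("top","side"):
    im,d=optics.capture(n); cv2.imwrite(f"pics/{n}1.png",im); np.save(f"{n}1.npy",d)
    c.append(cv2.resize(im[120:270,270:420] if n=="top" else im[170:320,290:440],(400,400),interpolation=2))
cv2.imwrite("pics/c1.png",np.hstack(c)); delta(*target(80)); delta(*target(0))
```

```text
rot deg [-0.08 -0.33  0.08] cm [-0.3  -0.17 -0.17] [ 547.9 -124.5  198.4] 2.2833
rot deg [-0.08 -0.33  0.08] cm [-0.35 -0.16  7.83] [ 547.9 -124.5  198.4] 2.2833
```

View pics/c1.png

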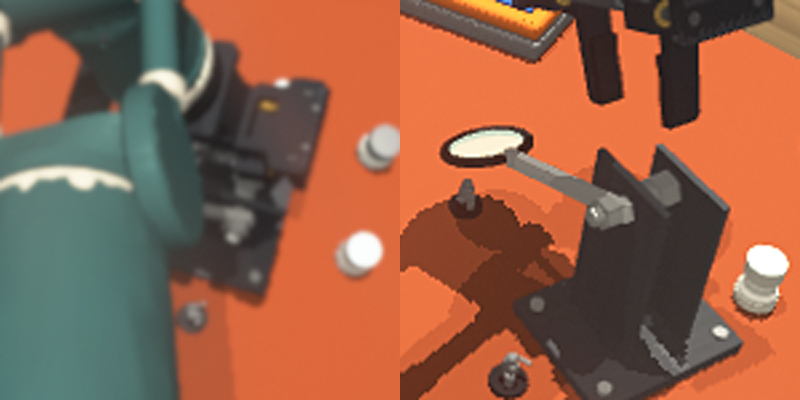

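Call:
move_arm(increments="0 0 0 0 0 0 6; 0 0 0 0 0 0 6; 0 0 0 0 0 0 6")

```text
t: 2.53
tool_pos: [551.4, -123.5, 202.9]
orientation: [0.136, 0.968, -0.208, -0.027]
ft_force: [0.8, 0.2, 0.1]
opening: 0.68
finger_force: 0.0
```

Run:
```python
from h import *
delta(*target(0))
# check finger position in the side view from depth: dark points of fingers in target tool frame
R,p=target(0); P=cloud("side",np.load("side1.npy")).reshape(-1,3)
s=sensors.sense(); q=Rotation.from_quat(s["orientation"]).inv().apply(np.nan_to_num(P)-s["tool_pos"])
m=(abs(q[:,0])<30)&(abs(q[:,1])<80)&(q[:,2]>-35)&(q[:,2]<8)
for sgn in(-1,1):
    k=q[m&(q[:,1]*sgn>0)]; print(len(k),k.min(0).round(1),k.max(0).round(1),np.percentile(k,[5,95],axis=0).round(1).tolist())
```

```text
rot deg [ 0.05  0.21 -0.  ] cm [ 0.03 -0.17  8.32] [ 551.4 -123.5  202.9] 2.5333
339 [ -5.4 -47.4 -34.8] [ 17.  -29.1   7.1] [[-3.4, -45.6, -33.2], [15.6, -31.7, 3.5]]
316 [ -5.1  28.4 -34.7] [16.4 47.5  7. ] [[-3.4, 30.1, -33.2], [15.3, 43.1, 4.4]]
```

Scaled: 7.6 cm / 20 = 0.38, -0.17 cm / 20 = -0.0085.

Call:
move_arm(increments="0 0 0 0 -0.0085 0.1 6; 0 0 0 0 -0.0085 0.2 6; 0 0 0 0 -0.0085 0.275 6; 0 0 0 0 -0.0085 0.35 6; 0 0 0 0 -0.0085 0.38 6")

```text
t: 2.95
tool_pos: [540.5, -155.7, 131.5]
orientation: [0.136, 0.968, -0.208, -0.03]
ft_force: [-0.1, -0.2, 0.7]
opening: 0.679
finger_force: 0.0
```

Scaled: 0.6 cm / 20 = 0.03, 0.4 cm / 20 = 0.02.

Call:
move_arm(increments="0 0 0 0 0 0.02 6; 0 0 0 0 0 0.03 6; 0 0 0 0 0 0.03 6;0 0 0 0 0 0.03 6")

```text
t: 3.28
tool_pos: [541.0, -158.0, 127.5]
orientation: [0.136, 0.968, -0.208, -0.029]
ft_force: [-0.7, 0.3, 0.9]
opening: 0.679
finger_force: 0.0
```

Run:
```python
from h import *
c=[]
for n in("top","side"):
    im,d=optics.capture(n); np.save(f"{n}2.npy",d)
    c.append(cv2.resize(im[120:270,270:420] if n=="top" else im[170:320,290:440],(400,400),interpolation=2))
cv2.imwrite("pics/c2.png",np.hstack(c)); delta(*target(0)); print(sensors.sense()["ft_force"])
```

```text
rot deg [0.01 0.07 0.  ] cm [-0.05  0.02 -0.04] [ 541.  -158.   127.4] 3.3833
[-0.08473894  0.03790539  0.10769221]
```

View pics/c2.png

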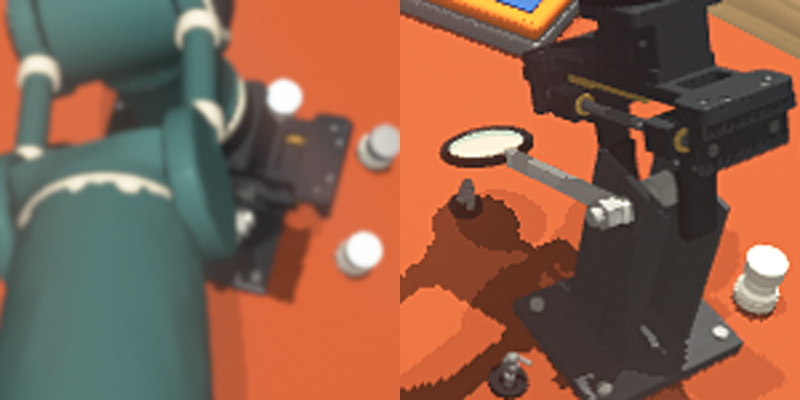

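The fingers are in the gap on both sides of the bolt head (side crop, about (665,190)), with the plates and lens arm clear. Now I close.

Call:
move_arm(increments="0 0 0 0 0 0 1.8; 0 0 0 0 0 0 1.8; 0 0 0 0 0 0 1.8; 0 0 0 0 0 0 1.8; 0 0 0 0 0 0 1.8", grip_force=30)

```text
t: 3.8
tool_pos: [540.2, -158.2, 126.4]
orientation: [0.136, 0.968, -0.208, -0.03]
ft_force: [0.6, -0.6, -0.4]
opening: 0.327
finger_force: 0.0
```

Run:
```python
from h import *
s=sensors.sense(); print(s["opening"]*88.1,s["finger_force"],s["ft_force"],s["moment"]); delta(*target(0)); delta(*target(0,.28));delta(*target(0,.14)); delta(*target(0,0.))
```

```text
28.781460245629596 0.0 [ 0.56305263 -0.61999369 -0.38118734] [ 0.15904162 -0.04767677 -0.00978394]
rot deg [-0.01 -0.02  0.03] cm [-0.12  0.01 -0.14] [ 540.2 -158.2  126.4] 3.8
rot deg [-8.26 -0.02  0.02] cm [-0.12  0.29 -0.16] [ 540.2 -158.2  126.4] 3.8
rot deg [-16.28  -0.03   0.02] cm [-0.12  0.54 -0.22] [ 540.2 -158.2  126.4] 3.8
rot deg [-2.43e+01 -3.00e-02  2.00e-02] cm [-0.12  0.79 -0.31] [ 540.2 -158.2  126.4] 3.8
```

Call:
move_arm(increments="0 0 0 0 0 0 1.5; 0 0 0 0 0 0 1.5; 0 0 0 0 0 0 1.5; 0 0 0 0 0 0 1.5; 0 0 0 0 0 0 1.5", grip_force=30)

```text
t: 4.22
tool_pos: [540.0, -158.5, 126.5]
orientation: [0.136, 0.968, -0.209, -0.03]
ft_force: [0.1, -1.5, 0.9]
opening: 0.241
finger_force: 30.0
```

Run:
```python
from h import *
s=sensors.sense(); print(s["opening"]*88.1,s["finger_force"],s["ft_force"],s["moment"]); delta(*target(0)); delta(*target(0,0.))
```

```text
21.26976373101216 30.001518968492746 [ 0.0968903  -1.45569243  0.92000355] [-0.16903423  0.07985069  0.04231058]
rot deg [-0.04 -0.04  0.02] cm [-0.13  0.05 -0.15] [ 540.  -158.5  126.5] 4.2167
rot deg [-2.433e+01 -4.000e-02  2.000e-02] cm [-0.13  0.83 -0.32] [ 540.  -158.5  126.5] 4.2167
```

Scaled: 0.4 cm / 20 = 0.02, 0.33 cm / 20 = 0.0165, -12.2 degrees / 114.5916 = -0.1065.

Call:
move_arm(increments="-0.0218 0 0 0 0.004 0 1.5; -0.0436 0 0 0 0.0085 -0.0005 1.5; -0.0654 0 0 0 0.0125 -0.001 1.5; -0.0873 0 0 0 0.0165 -0.0015 1.5; -0.1065 0 0 0 0.02 -0.002 1.5")

```text
t: 4.63
tool_pos: [541.2, -154.5, 125.2]
orientation: [0.138, 0.985, -0.103, -0.015]
ft_force: [-0.7, -1.2, -1.1]
opening: 0.246
finger_force: 30.0
```

Run:
```python
from h import *
s=sensors.sense(); print(s["opening"]*88.1,s["finger_force"],s["ft_force"],s["moment"]); delta(*target(0,.212)); delta(*target(0,0.))
```

```text
21.68576611636531 30.008386317640543 [-0.68806437 -1.15475523 -1.06217307] [-0.03601306  0.14147757  0.03475534]
rot deg [ 0.17 -0.02  0.01] cm [-0.13  0.05 -0.14] [ 541.2 -154.5  125.2] 4.6333
rot deg [-1.198e+01 -2.000e-02  1.000e-02] cm [-0.13  0.45 -0.18] [ 541.2 -154.5  125.2] 4.6333
```

Scaled: 0.4 cm / 20 = 0.02, 0.17 cm / 20 = 0.0085, -12.2 degrees / 114.5916 = -0.1065.

Call:
move_arm(increments="-0.0218 0 0 0 0.004 0 1.5; -0.0436 0 0 0 0.0085 -0.0005 1.5; -0.0654 0 0 0 0.0125 -0.001 1.5; -0.0873 0 0 0 0.0165 -0.0015 1.5; -0.1065 0 0 0 0.02 -0.002 1.5")

```text
t: 5.05
tool_pos: [542.4, -150.4, 124.7]
orientation: [0.139, 0.99, 0.002, 0.0]
ft_force: [-0.0, 0.7, 0.8]
opening: 0.235
finger_force: 30.0
```

Call:
move_arm(increments="0 0 0 0 0 0 1.5; 0 0 0 0 0 0 1.5; 0 0 0 0 0 0 1.5")

```text
t: 5.3
tool_pos: [542.3, -150.4, 124.7]
orientation: [0.139, 0.99, 0.0, -0.0]
ft_force: [0.3, 1.5, 1.5]
opening: 0.24
finger_force: 30.0
```

Run:
```python
from h import *
c=[]; th=np.radians(-16); ex=np.array([np.cos(th),np.sin(th)]);ey=np.array([-ex[1],ex[0]])
for n in("top","side"):
    im,d=optics.capture(n); c.append(cv2.resize(im[120:270,270:420] if n=="top" else im[170:320,290:440],(400,400),interpolation=2))
    p=cloud(n,d).reshape(-1,3); e=p[:,:2]-[543.7,-150.3]; L=np.c_[e@ex,e@ey,p[:,2]]
    m=(im.reshape(-1,3).min(1)>100)&(abs(L[:,0]+35)<8)&(L[:,1]>30)&(L[:,1]<125)&(L[:,2]>90)&(L[:,2]<170); q=L[m]
    if len(q)>10: print(n,len(q),"sag",-np.arctan(np.polyfit(q[:,1],q[:,2],1)[0]),np.median(q[:,2]))
cv2.imwrite("pics/c3.png",np.hstack(c)); s=sensors.sense(); print(s["opening"]*88.1,s["finger_force"],s["ft_force"],s["moment"]); delta(*target(0,0.))
```

```text
top 195 sag 0.010445571549365538 151.06366102741663
side 293 sag -0.0037583574586945597 150.74443469944902
20.92686025099285 30.002436731010675 [-0.37963309  0.20620166  0.41354674] [0.08640677 0.0912984  0.01894474]
rot deg [ 0.04 -0.04  0.07] cm [-0.13  0.05 -0.13] [ 542.4 -150.5  124.7] 5.4
```

View pics/c3.png

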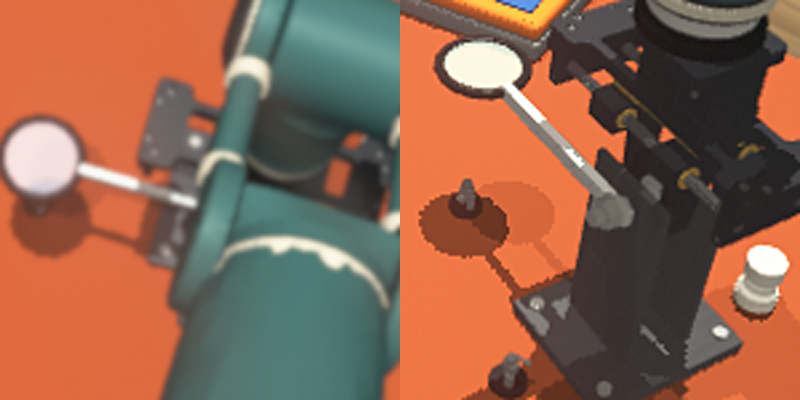

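The arm is level: both views put the sag within 0.01 rad. The head is still gripped at 30 N and nothing touches the lens arm, so I'm handing in.

```bash
python3 -c "
from plant import ctrl
print(ctrl.finish_job())"
```

```text
the job is handed in; nothing more can be done
None
```

I turned the bolt head back until the lens arm was level (sag measured within 0.01 rad in both views) and handed the job in at about 5.4 s, with the gripper still holding the head at 30 N; the hand-in call returned no verdict.

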